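# Stock the alterations caddy

### The arm

A 6-joint arm with a two-finger parallel gripper is mounted at the origin on a cart in front of the work surface, level with it; the furniture and walls round the work are solid. World frame = base frame: x ahead of the robot, y to its left, z up, the work surface at z = 0. Lengths are in m, angles in rad, forces in N, time in s.
With the tool pointing down it reaches from about 0.3 to 0.775 m from the base axis. Payload 14.6 kg.
Tool frame: the origin (TCP) lies at the very end of the fingers, on their centre line; the grasp point (between the pads) lies 19 mm behind it; z points along the fingers, y is the line along which they close (so a half turn about z gives the same grasp; the last joint's range is limited). The gripper opens to 94 mm and grips with 3 to 60 N. Pads are 16 mm wide; open, the fingers measure 119 mm over their backs; the gripper's body (75 mm by 177 mm) begins 78 mm behind the grasp point.
Start: joints at [-1.251, 0.3, 1.521, -0, 1.321, -0.067], TCP at [0.207, -0.509, 0.205] pointing down, gripper open.
Joint ranges: [-3.03, 3.03], [-0.79, 2.21], [0.23, 2.52], [-1.04, 4.18], [0, 3.07], [-2.55, 2.55]. Speed limits (rad/s): [2.22, 2.22, 2.57, 3.14, 3.14, 3.14].

### API

Orientations are given as [roll, pitch, yaw] about the fixed x, y, z axes, in that order (R = Rz(yaw) Ry(pitch) Rx(roll)).
In Python, from station import ctrl, cams gives the robot as it stands. The module is installed in compiled form; this text tells all that it offers.
- The arm moves only by the tool arm_command, never from a script. Its argument "plan" is a list that holds one entry, the list of rows, each a list of 7 numbers: the shift along the tool's x, y, z in mm, then the turn, a rotation vector about the tool's x, y, z in rad, then the closure, from -1 (fully open) to 1 (shut). A call has 1 to 12 rows; each row is the pose to reach, as a shift and turn from the pose commanded when the call began, along the tool's axes at that moment; what a row does not reach only later rows make up. A row lasts 1/10 s, in which the tool goes at most 50 mm and 8.59 degrees, less where a joint would pass 70% of its speed; a pose out of reach is approached as far as the arm can. A call with a gripper value outside its range is refused whole. The fingers move at their own pace and stop on an object; "squeeze" is the grip in N (left out, the last holds). Time passes only in rows, so rows that repeat a pose let the fingers close. It gives the time, the measured TCP pose, the force, the opening and the grip force at its end, in the units of the state.
- ctrl.get_obs(): the state, without advancing time (a new reading comes with each control period).
- cams.camera(name): name is "scene" or "side" or "wrist"; returns (picture, depth): 420x560x3 uint8, blue, green, red; 420x560 float32, m along the optical axis (not along the pixel's ray), 0 where there is no reading.
- cams.camera_info(name): a dict with "fx", "fy", "cx", "cy" (pixels), "dist_coeffs" ([k1, k2, p1, p2, k3] as OpenCV has them; the pictures are not rectified), "world_to_cam" (4x4, takes a point from world to camera coordinates). Camera axes: x right, y down, z forward; pixel columns grow to the right and rows downward; lengths in m; the calibration is good to about 2 mm. A picture is of the moment at which its call begins: read the wrist's pose just before it. camera_info takes no time and is no camera call; for the wrist camera it gives the pose at the moment of the call.
- ctrl.hand_in(): hands the job in; it is judged then, once.
The state is a dict: "time_s": time; "qpos": joint angles; "joint_vel": joint speeds; "tau": joint torques, N m; "ee_pos": TCP position; "eef_rot": TCP orientation; "force": force on the tool from outside, world axes, zero at the start; "moment": the same for the moment, N m; "grip_width": finger opening in m; "grip_force": force on a finger pad.
Only numpy, scipy, OpenCV 4.12 (cv2) and the standard library are available. Lean on these libraries where they do the work, as an engineer would, in place of code of your own. Each camera call takes 0.05 s, during which the arm holds its last target. There are 200 camera calls.

### The job

Stock the alterations caddy on the table: stand the tall thread spool upright in the narrow round well, and lay the beeswax disc flat in the wide round well, the bobbin case (open side up) in the square pocket and the blue tailor's chalk flat in the oblong pocket. Each must sit fully down inside its own well or pocket, released. The rolled tape measure and the loose low bobbin do not belong in the caddy: leave them where they are.

Things in the scene. Friction and masses are not known exactly. Their poses are not given: they have to be found in the camera images.
- spool: Tall spool of yellow thread with pale flanges, 26 mm in diameter, 50 mm high, standing upright. Origin at the centre of its underside, z up. Bottom flange 26 mm wide (8 mm thick), top flange (z = 43 to 50 mm) 22 mm, thread between about 16 mm; hold it round the top flange, fingertips no lower than 12 mm above the underside. Loose on the table, 10 mm or more from its neighbours.
- wax: Plain smooth brown disc of beeswax, 39 mm in diameter, 13 mm thick, lying flat. Origin at the centre of its underside, z up. Loose on the table, 10 mm or more from its neighbours.
- chalk: Flat piece of blue tailor's chalk, a rounded, slightly tapered tile 38 x 49 x 8 mm (x, y, z), lying flat. Origin at the centre of its underside, z up; hold it across x, where its sides are nearly parallel (38 mm apart). Loose on the table, 10 mm or more from its neighbours.
- bobbin_case: Small steel bobbin case: a round open cup 22 mm in diameter, 12 mm high, with a short flat latch arm over its rim towards -y (28 mm long in all, y = -14 to +14 mm), open side up. Origin at the centre of the underside of the whole, z up; hold the cup across x (22 mm wide, at y about +3 mm). Loose on the table, 10 mm or more from its neighbours.
- tape_roll: Look-alike of the wax disc that stays where it is: rolled yellow tape measure with spiral windings, 49 mm in diameter, 20 mm high. Origin at the centre of its underside. Loose on the table, 10 mm or more from its neighbours.
- bobbin: Look-alike that stays where it is: low steel bobbin with two flat rims and pale thread, 21 mm in diameter, only 11 mm high. Origin at the centre of its underside. Loose on the table, 10 mm or more from its neighbours.
- cell_spool: Fixed wooden block 60 x 70 x 12 mm (x, y, z), one of four in a row along x, in changing order, in a shallow grey tray (the caddy, 252 x 78 mm, rim 9 mm high). Origin: centre of its underside, 3 mm above the table; x along the row, y across it. In the middle of its top: the narrow round well, 40 mm in diameter. Its floor is 6 mm above the origin, 6 mm below the rim.
- cell_wax: Fixed wooden block 60 x 70 x 12 mm (x, y, z), one of four in a row along x, in changing order, in a shallow grey tray (the caddy, 252 x 78 mm, rim 9 mm high). Origin: centre of its underside, 3 mm above the table; x along the row, y across it. In the middle of its top: the wide round well, 50 mm in diameter. Its floor is 6 mm above the origin, 6 mm below the rim.
- cell_case: Fixed wooden block 60 x 70 x 12 mm (x, y, z), one of four in a row along x, in changing order, in a shallow grey tray (the caddy, 252 x 78 mm, rim 9 mm high). Origin: centre of its underside, 3 mm above the table; x along the row, y across it. In the middle of its top: the square pocket, 38 x 38 mm. Its floor is 6 mm above the origin, 6 mm below the rim.
- cell_chalk: Fixed wooden block 60 x 70 x 12 mm (x, y, z), one of four in a row along x, in changing order, in a shallow grey tray (the caddy, 252 x 78 mm, rim 9 mm high). Origin: centre of its underside, 3 mm above the table; x along the row, y across it. In the middle of its top: the oblong pocket, 50 mm along x by 59 mm along y. Its floor is 6 mm above the origin, 6 mm below the rim.

How it is judged:
By the outcome, as a careful person would: the job done as asked, in the order asked, and still so for the second after the job is handed in, with the robot touching nothing.
It also fails if it takes over 83 s, if anything falls off the work surface, if the arm or the gripper's body presses on something with over 40 N, if the wrist force passes 120 N, or if a joint passes its speed limit or range.

## Working session

There is one attempt and no reset: what is moved stays moved. The work goes in short steps, Python scripts to look and compute and a tool call to move; the robot and the scene stay as the last step left them, time stands still between calls to the robot, and variables do not carry over. Pictures are saved under pics/ and viewed, at most 14 in all, crops included, and the job is handed in when it is done.

Besides the shell and the picture viewer there is one more tool, called after ">>>" by a JSON object that holds its "op" and its "data". arm_command: Moves the arm, as the interface text tells. Its arguments: {"type":"object","properties":{"plan":{"type":"array"},"squeeze":{"type":"number"}},"required":["plan"]}

```bash
mkdir -p pics; python3 - <<'E'
from station import ctrl,cams
import cv2,numpy as np
o=ctrl.get_obs(); print({k:np.round(v,3).tolist() for k,v in o.items()})
for n in ("scene","side"):
    p,d=cams.camera(n); cv2.imwrite(f"pics/{n}0.png",p); np.savez(f"{n}0.npz",p=p,d=d)
    i=cams.camera_info(n); print(n,{k:np.round(v,3).tolist() for k,v in i.items()}, (d>0).mean())
E
```

```text
{'time_s': 0.0, 'qpos': [-1.251, 0.3, 1.522, -0.0, 1.321, -0.067], 'joint_vel': [-0.0, -0.001, -0.002, 0.001, 0.001, 0.001], 'tau': [-0.001, -53.181, -35.274, 0.071, 0.024, -0.0], 'ee_pos': [0.207, -0.509, 0.205], 'eef_rot': [-3.14, -0.0, 0.387], 'force': [0.002, 0.398, -0.305], 'moment': [-0.055, 0.007, -0.014], 'grip_force': 0.0, 'grip_width': 0.094}
scene {'fx': 537.387, 'fy': 537.387, 'cx': 285.654, 'cy': 214.473, 'dist_coeffs': [-0.162, 0.0, 0.0, 0.0, 0.0], 'world_to_cam': [[-0.921, 0.389, 0.018, 0.604], [0.231, 0.583, -0.779, 0.079], [-0.314, -0.714, -0.626, 0.807], [0.0, 0.0, 0.0, 1.0]]} 0.9943367346938775
side {'fx': 524.873, 'fy': 524.873, 'cx': 285.522, 'cy': 216.944, 'dist_coeffs': [0.054, 0.0, 0.0, 0.0, 0.0], 'world_to_cam': [[0.818, -0.576, -0.003, -0.592], [-0.481, -0.681, -0.552, 0.05], [0.316, 0.453, -0.834, 0.867], [0.0, 0.0, 0.0, 1.0]]} 0.9958801020408163
```

View pics/scene0.png

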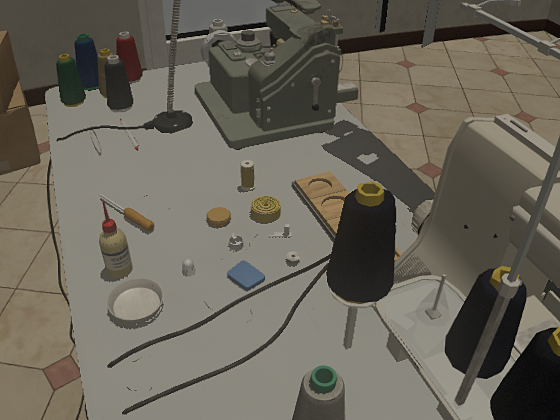

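View pics/side0.png

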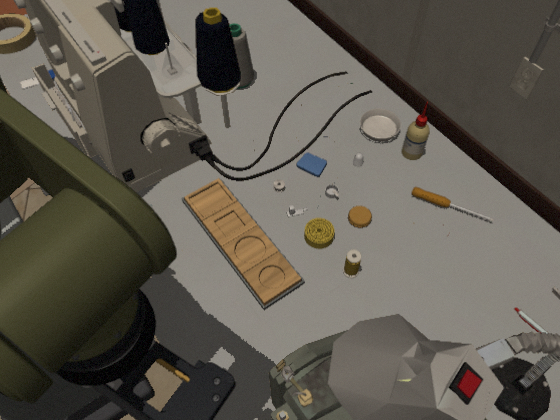

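Side view: the caddy runs (212,195) oblong, (232,220) square, (250,243) wide, (272,273) narrow. The loose objects are chalk (312,163), tape (320,233), wax (360,216), spool (352,262) and small steel items at (279,186), (332,191) and (297,210). I'll zoom in on those.

```bash
cat > h.py <<'E'
import numpy as np,cv2
from station import ctrl,cams
def ray(info,px):
    K=np.array([[info['fx'],0,info['cx']],[0,info['fy'],info['cy']],[0,0,1]])
    u=cv2.undistortPoints(np.float64(px).reshape(-1,1,2),K,np.array(info['dist_coeffs'])).reshape(-1,2)
    T=np.array(info['world_to_cam']);R=T[:3,:3];c=-R.T@T[:3,3]
    return c,np.c_[u,np.ones(len(u))]@R
def plane(info,px,z):
    c,d=ray(info,px); return c+d*((z-c[2])/d[:,2])[:,None]
def top(info,img,x0,x1,y0,y1,z,res=0.001):
    """rectified top view on plane z: returned image column = (x-x0)/res, row=(y1-y)/res"""
    X,Y=np.meshgrid(np.arange(x0,x1,res),np.arange(y1,y0,-res))
    T=np.array(info['world_to_cam'])
    K=np.array([[info['fx'],0,info['cx']],[0,info['fy'],info['cy']],[0,0,1]])
    P=np.stack([X,Y,np.full_like(X,z)],-1).reshape(-1,3)
    q=cv2.projectPoints(P,cv2.Rodrigues(T[:3,:3])[0],T[:3,3],K,np.array(info['dist_coeffs']))[0].reshape(*X.shape,2).astype(np.float32)
    return cv2.remap(img,q[...,0],q[...,1],cv2.INTER_LINEAR)
E
python3 - <<'E'
from h import *
S=np.load('side0.npz');p=S['p'];i=cams.camera_info('side')
c=cv2.resize(p[140:310,175:385],None,fx=3.5,fy=3.5,interpolation=cv2.INTER_CUBIC)
cv2.imwrite('pics/sc.png',np.clip(c*1.5,0,255).astype(np.uint8))
for n,px,z in [('spool',(353,255),.05),('wax',(360,214),.013),('chalk',(312,163),.008),('A',(332,191),.01),('B',(297,210),.01),('C',(279,186),.01),('tape',(320,231),.02),('narrow',(272,273),.015),('wide',(250,243),.015),('sq',(232,220),.015),('obl',(212,195),.015)]:
    print(n,plane(i,[px],z).round(3))
E
```

```text
spool [[ 0.543 -0.436  0.05 ]]
wax [[ 0.619 -0.368  0.013]]
chalk [[ 0.622 -0.229  0.008]]
A [[ 0.612 -0.301  0.01 ]]
B [[ 0.539 -0.298  0.01 ]]
C [[ 0.543 -0.239  0.01 ]]
tape [[ 0.541 -0.359  0.02 ]]
narrow [[ 0.435 -0.375  0.015]]
wide [[ 0.436 -0.309  0.015]]
sq [[ 0.436 -0.255  0.015]]
obl [[ 0.435 -0.191  0.015]]
```

View pics/sc.png

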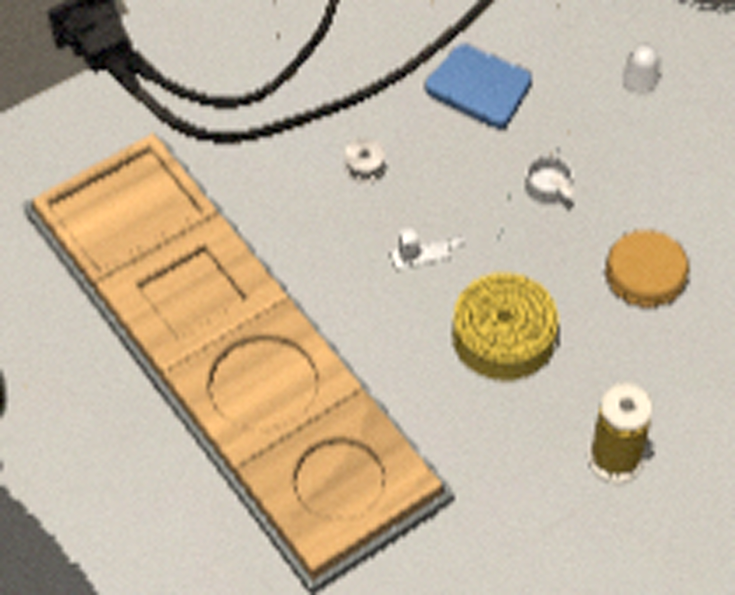

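The bobbin case is at side (332,191), with its latch pointing to the lower right. The bobbin is at (279,186), with a presser foot next to it and a thimble further off. Next I'll get coloured depth points for the top faces, and check obstacle heights.

```bash
python3 - <<'E'
from h import *
G={}
allp=[]
for n in ('side','scene'):
    S=np.load(n+'0.npz');p=S['p'];d=S['d'];i=cams.camera_info(n)
    vv,uu=np.mgrid[:420,:560]
    c,r=ray(i,np.stack([uu,vv],-1).reshape(-1,2)); P=(c+r*d.reshape(-1,1)); P[d.reshape(-1)==0]=np.nan
    hsv=cv2.cvtColor(p,cv2.COLOR_BGR2HSV).reshape(-1,3)
    def near(x,y,rad,z0,z1): return (np.hypot(P[:,0]-x,P[:,1]-y)<rad)&(P[:,2]>z0)&(P[:,2]<z1)
    for nm,x,y,R,z0,z1 in [('table',.5,-.5,.05,-.02,.02),('spool',.543,-.436,.025,.044,.058),('wax',.619,-.368,.03,.009,.02),('chalk',.622,-.229,.04,.005,.016),('case',.612,-.301,.022,.005,.02),('tape',.541,-.359,.03,.014,.03),('bobbin',.543,-.239,.02,.006,.02)]:
        q=P[near(x,y,R,z0,z1)]
        if len(q)<5: print(n,nm,len(q));continue
        (cx,cy),(w,h),a=cv2.minAreaRect((q[:,:2]*1000).astype(np.float32))
        print(n,nm,len(q),'rect %.1f %.1f  %.1fx%.1f a%.1f'%(cx,cy,w,h,a),'mean',(q.mean(0)*1000).round(1))
    q=P[(P[:,0]>.37)&(P[:,0]<.5)&(P[:,1]<-.12)&(P[:,1]>-.46)&(P[:,2]>.011)&(P[:,2]<.02)&(hsv[:,1]>60)]
    print(n,'caddy',len(q),cv2.minAreaRect((q[:,:2]*1000).astype(np.float32)) if len(q) else '')
    allp.append(P)
P=np.vstack(allp);P=P[np.isfinite(P).all(1)]
for x in np.arange(.25,.8,.05):
    print('%.2f'%x,[int(1000*np.percentile(q,98)) if len(q:=P[(abs(P[:,0]-x)<.025)&(abs(P[:,1]-y)<.025)&(P[:,2]<.6)][:,2])>3 else -1 for y in np.arange(-.6,.06,.05)])
E
```

```text
side table 2107 rect 504.5 -483.7  66.0x99.1 a74.9 mean [ 5.028e+02 -4.870e+02 -1.000e-01]
side spool 172 rect 543.6 -437.4  22.8x21.9 a74.9 mean [ 542.9 -438.    49.9]
side wax 372 rect 617.8 -367.6  38.4x38.2 a34.9 mean [ 617.  -368.6   13.5]
side chalk 480 rect 620.2 -223.1  42.6x64.5 a13.0 mean [ 619.9 -226.7    9. ]
side case 95 rect 613.2 -299.5  23.5x24.5 a37.5 mean [ 612.5 -299.4   10.5]
side tape 619 rect 541.1 -355.9  51.4x46.1 a53.2 mean [ 540.2 -356.8   19.6]
side bobbin 96 rect 544.8 -234.2  18.5x20.2 a14.9 mean [ 544.5 -234.5   11. ]
side caddy 3828 ((430.17864990234375, -287.0064697265625), (73.7947998046875, 246.14532470703125), 0.6432176828384399)
scene table 1068 rect 499.4 -500.8  96.1x99.7 a45.0 mean [ 495.9 -503.3    0.8]
scene spool 105 rect 545.0 -435.7  23.4x22.2 a71.3 mean [ 545.2 -433.8   48.9]
scene wax 312 rect 620.1 -365.9  41.0x37.8 a86.4 mean [ 620.5 -364.2   12.6]
scene chalk 661 rect 620.5 -220.2  38.8x62.7 a25.6 mean [ 622.9 -223.7    8. ]
scene case 126 rect 613.4 -298.0  27.0x22.8 a54.8 mean [ 614.2 -297.3    9.7]
scene tape 477 rect 542.1 -353.7  
[... 217 characters left out ...]
3125), 1.1209590435028076)
0.25 [346, 503, 520, 531, 533, 2, 2, 2, -1, -744, -1, -1, 240, -1]
0.30 [243, 237, 2, 2, 2, 2, 2, 2, -1, -1, 242, 245, 245, 244]
0.35 [366, 235, 3, 2, 2, 2, 2, 2, 3, 131, 280, 282, 282, 282]
0.40 [369, 184, 2, 2, 16, 17, 17, 17, 17, 148, 276, 277, 276, 273]
0.45 [174, 153, 2, 2, 17, 17, 17, 17, 47, 115, 125, 123, 262, 267]
0.50 [32, 103, 2, 2, 3, 19, 3, 3, 43, 47, 217, 239, 452, 237]
0.55 [31, 31, 2, 51, 28, 22, 20, 12, 19, 18, 238, 251, 448, 448]
0.60 [2, 2, 2, 2, 14, 15, 13, 10, 10, 6, 6, 174, 87, 113]
0.65 [2, 2, 2, 2, 12, 14, 3, 10, 9, 2, 14, 2, 112, 125]
0.70 [2, 2, 2, 2, 11, 3, 10, 21, 3, 9, 19, 19, 2, 2]
0.75 [2, 2, 2, 17, 18, 3, 62, 17, 16, 17, 2, 21, 3, 3]
```

```bash
python3 - <<'E'
from h import *
A=[]
for n in ('side','scene'):
    S=np.load(n+'0.npz');d=S['d'];i=cams.camera_info(n)
    vv,uu=np.mgrid[:420,:560]
    c,r=ray(i,np.stack([uu,vv],-1).reshape(-1,2)); P=(c+r*d.reshape(-1,1)); A.append(P[d.reshape(-1)>0])
P=np.vstack(A)
ys=np.arange(-.2,-.05,.01); print('y',(ys*1000).round().astype(int).tolist())
for x in np.arange(.31,.6,.01):
    print('%.2f'%x,[int(1000*q.max()) if len(q:=P[(abs(P[:,0]-x)<.005)&(abs(P[:,1]-y)<.005)&(P[:,2]<.6)][:,2])>1 else -1 for y in ys])
p=np.load('side0.npz')['p']
c=p[0:240,0:340];cv2.imwrite('pics/m.png',np.clip(cv2.resize(c,None,fx=2.3,fy=2.3)*1.5,0,255).astype(np.uint8))
E
```

```text
y [-200, -190, -180, -170, -160, -150, -140, -130, -120, -110, -100, -90, -80, -70, -60, -50]
0.31 [-1, -1, -1, -1, -1, -1, -1, -1, -1, 98, 101, 104, 104, 241, 233, 112]
0.32 [-1, -1, -1, -1, -1, -1, -1, -1, 72, 174, 180, 180, 246, 247, 244, 170]
0.33 [-1, -1, -1, -1, -1, -1, -1, -1, 75, 242, 243, 240, 244, 246, 245, 242]
0.34 [4, 1, 3, 0, 4, 2, 3, 3, 70, 269, 280, 280, 281, 281, 282, 280]
0.35 [3, 4, 4, 3, 3, 3, 3, 2, 3, 270, 282, 282, 284, 284, 284, 282]
0.36 [3, 4, 3, 2, 3, 3, 4, 4, 4, 274, 282, 284, 284, 283, 283, 282]
0.37 [3, 3, 4, 2, 2, 3, 3, 137, 138, 275, 278, 280, 281, 280, 280, 279]
0.38 [2, 3, 3, 2, 3, 4, 141, 147, 148, 278, 277, 277, 278, 277, 279, 276]
0.39 [17, 18, 18, 15, 14, 3, 144, 151, 151, 278, 278, 278, 278, 279, 278, 277]
0.40 [18, 18, 18, 18, -1, 3, 146, 151, 152, 277, 277, 277, 277, 277, 277, 277]
0.41 [12, 12, 11, 17, 15, 4, 148, 150, 149, 260, 262, 265, 265, 263, 264, 263]
0.42 [12, 11, 13, 18, -1, 3, 140, 144, 144, 236, 235, 235, 228, 241, 233, 235]
0.43 [13, 13, 12, 16, -1, 4, 3, 131, 131, 135, 126, 127, 127, 125, 127, 129]
0.44 [12, 13, 13, 16, -1, 2, 3, 
[... 337 characters left out ...]
, 4, 2, 3, 3, 1, 3, 43, 10, 48, 12, 50, 50, 119]
0.50 [31, 41, 38, 4, 2, 1, 2, 3, 4, 3, 3, 3, 1, 1, 2, 117]
0.51 [26, 32, 32, 4, 3, 3, 3, 2, 4, 3, 2, 3, 185, 220, 224, 218]
0.52 [24, 28, 30, 20, 1, 2, 4, 3, 2, 3, 4, 176, 239, 244, 243, 242]
0.53 [20, 15, 26, 22, 2, 3, 4, 3, 3, 5, 152, 225, 242, 251, 252, 251]
0.54 [18, 3, 21, 21, 2, 3, 3, 4, 3, 3, 151, 241, 241, 253, 252, 254]
0.55 [15, 2, 3, 18, 15, 3, 3, 4, 4, 3, 152, 236, 241, 253, 253, 253]
0.56 [14, 12, 2, 13, 15, 9, 4, 3, 3, 2, 2, 216, 240, 251, 253, 252]
0.57 [11, 2, 2, 3, 10, 10, 3, 3, 4, 4, 3, 166, 216, 237, 238, 239]
0.58 [10, 7, 3, 3, 2, 8, 6, 2, 3, 3, 3, 2, 144, 175, 184, 190]
0.59 [9, 8, 3, 4, 2, 2, 8, 8, 3, 2, 2, 3, 3, 2, 4, 3]
```

View pics/m.png

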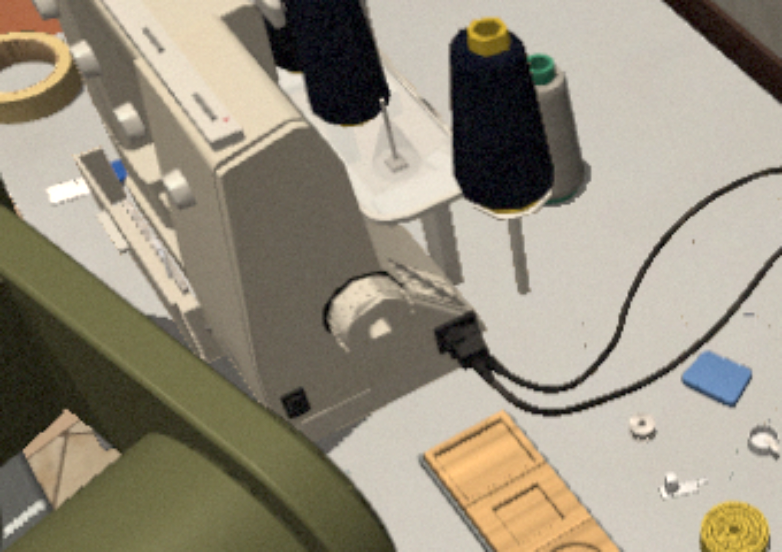

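Side crop: the sewing machine's handwheel and cable plug sit right next to the oblong cell, at caddy crop (510,430), so placing the chalk will need care. I'll go to an overview pose first and use the wrist camera from there.

>>> {"op": "arm_command", "data": {"plan": [[[127,-66,-75,0,0,-0.6,-1],[127,-66,-75,0,0,-0.6,-1],[127,-66,-75,0,0,-0.6,-1],[127,-66,-75,0,0,-0.6,-1],[327,-28,-75,0,0,-1.184,-1],[327,-28,-75,0,0,-1.184,-1],[327,-28,-75,0,0,-1.184,-1],[327,-28,-75,0,0,-1.184,-1],[327,-28,-75,0,0,-1.184,-1],[327,-28,-75,0,0,-1.184,-1]]]}}

```text
time_s: 1.1
ee_pos: [0.5003, -0.3595, 0.2793]
eef_rot: [-3.14, -0.001, 1.572]
force: [0.1, -0.8, -0.0]
grip_width: 0.0943
grip_force: 0.0
```

```bash
python3 - <<'E'
from h import *
o=ctrl.get_obs();print({k:np.round(o[k],3).tolist() for k in('time_s','qpos','ee_pos','eef_rot','force')})
i=cams.camera_info('wrist');p,d=cams.camera('wrist');i2=cams.camera_info('wrist')
print(np.abs(np.array(i['world_to_cam'])-i2['world_to_cam']).max())
np.savez('w1.npz',p=p,d=d);import pickle;pickle.dump(i,open('w1.pkl','wb'))
cv2.imwrite('pics/w1.png',p)
T=np.array(i['world_to_cam']);print('cam',(-T[:3,:3].T@T[:3,3]).round(3),i['fx'],i['dist_coeffs'])
E
```

```text
{'time_s': 1.1, 'qpos': [-0.682, 0.413, 1.201, -0.0, 1.53, -0.683], 'ee_pos': [0.5, -0.359, 0.279], 'eef_rot': [-3.14, -0.001, 1.572], 'force': [0.074, -0.788, -0.02]}
0.0016704230476011221
cam [ 0.5   -0.279  0.459] 377.20365831484287 [-0.04396898  0.          0.          0.          0.        ]
```

View pics/w1.png

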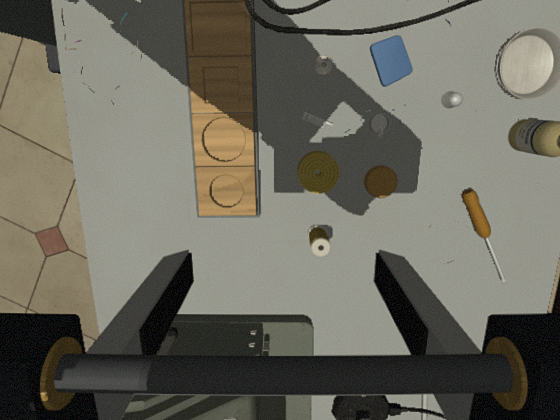

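Wrist view from above: caddy wells at (222,190) narrow, (224,139) wide, (221,85) square and (222,25) oblong. The spool is at (319,243), wax (381,181), chalk (391,60), case (379,124), bobbin (323,64) and tape (318,171). Now to measure these precisely.

```bash
python3 - <<'E'
from h import *
import pickle
S=np.load('w1.npz');p=S['p'];d=S['d'];i=pickle.load(open('w1.pkl','rb'))
vv,uu=np.mgrid[:420,:560]
c,r=ray(i,np.stack([uu,vv],-1).reshape(-1,2)); P=c+r*d.reshape(-1,1); P[d.reshape(-1)==0]=9
H=cv2.cvtColor(p,cv2.COLOR_BGR2HSV).reshape(-1,3)
def rep(nm,m):
    q=P[m]
    if len(q)<5: print(nm,len(q));return
    (cx,cy),(w,h),a=cv2.minAreaRect((q[:,:2]*1000).astype(np.float32))
    print(nm,len(q),'rect %.1f %.1f  %.1fx%.1f a%.1f'%(cx,cy,w,h,a),'mean',(q.mean(0)*1000).round(1))
def near(x,y,R,z0,z1): return (np.hypot(P[:,0]-x,P[:,1]-y)<R)&(P[:,2]>z0)&(P[:,2]<z1)
for n,*a in [('spool',.544,-.437,.025,.044,.058),('wax',.619,-.367,.03,.008,.02),('case',.613,-.299,.022,.006,.02),('tape',.541,-.356,.03,.014,.03),('bobbin',.545,-.234,.02,.006,.02)]: rep(n,near(*a))
rep('chalk',near(.622,-.226,.045,-.01,.02)&(H[:,0]>95)&(H[:,0]<125)&(H[:,1]>110))
rep('wood',(P[:,0]>.37)&(P[:,0]<.5)&(P[:,1]<-.13)&(P[:,1]>-.46)&(P[:,2]>.0125)&(P[:,2]<.02))
for k,y in enumerate((-.378,-.317,-.256,-.195)):
    m=(abs(P[:,0]-.43)<.032)&(abs(P[:,1]-y)<.028+(k==3)*.003)&(P[:,2]<.0115)&(P[:,2]>.006)
    rep('well%d'%k,m)
A=top(i,p,.37,.68,-.46,-.13,.012,.0006)
A=np.clip(A.astype(float)*2,0,255).astype(np.uint8); cv2.imwrite('pics/t1.png',A); print(A.shape)
E
```

```text
spool 281 rect 543.1 -435.4  20.9x22.2 a1.0 mean [ 542.9 -435.1   49.9]
wax 792 rect 617.4 -365.8  37.6x37.6 a30.9 mean [ 616.9 -365.4   13.1]
case 140 rect 610.5 -297.7  25.9x22.2 a57.7 mean [ 611.6 -300.1   11.8]
tape 1265 rect 541.0 -354.2  48.1x48.9 a46.1 mean [ 540.8 -353.8   19. ]
bobbin 264 rect 544.2 -233.0  19.2x20.2 a0.9 mean [ 544.  -232.9   10.8]
chalk 46 rect 619.7 -227.3  35.3x44.5 a24.8 mean [ 612.7 -232.2    7.4]
wood 7020 rect 429.2 -287.0  70.9x240.2 a0.7 mean [ 429.3 -298.    15.1]
well0 807 rect 429.9 -377.6  38.5x39.5 a37.2 mean [ 430.  -377.4    9.3]
well1 1422 rect 428.8 -315.9  49.1x48.9 a89.0 mean [ 429.1 -315.7    9.2]
well2 1138 rect 428.3 -254.4  38.3x37.0 a1.3 mean [ 428.3 -254.3    9.3]
well3 2607 rect 429.6 -195.8  62.6x55.7 a0.6 mean [ 427.5 -193.     9.2]
(551, 517, 3)
```

View pics/t1.png

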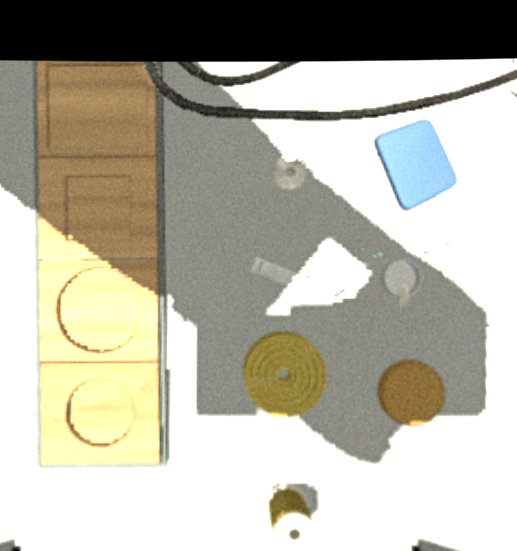

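>>> {"op": "arm_command", "data": {"plan": [[[-76,43,180,0,0,0,-0.3],[-76,43,180,0,0,0,-0.3],[-76,43,180,0,0,0,-0.3],[-76,43,180,0,0,0,-0.3],[-76,43,180,0,0,0,-0.3],[-76,43,225,0,0,0,-0.3],[-76,43,251,0,0,0,-0.3],[-76,43,251,0,0,0,-0.3],[-76,43,251,0,0,0,1],[-76,43,251,0,0,0,1],[-76,43,251,0,0,0,1],[-76,43,251,0,0,0,1]]], "squeeze": 15}}

```text
time_s: 2.35
ee_pos: [0.5431, -0.4364, 0.0309]
eef_rot: [3.14, 0.001, 1.571]
force: [0.0, 0.3, 0.3]
grip_width: 0.0327
grip_force: 0.0
```

>>> {"op": "arm_command", "data": {"plan": [[[0,0,0,0,0,0,1],[0,0,0,0,0,0,1],[0,0,0,0,0,0,1],[0,0,0,0,0,0,1]]]}}

```text
time_s: 2.75
ee_pos: [0.543, -0.4362, 0.0298]
eef_rot: [3.141, 0.0, 1.571]
force: [0.3, 0.1, 3.1]
grip_width: 0.0194
grip_force: 15.0
```

>>> {"op": "arm_command", "data": {"plan": [[[0,0,-60,0,0,0,1],[0,0,-60,0,0,0,1],[30,-57,-60,0,0,0,1],[59,-113,-60,0,0,0,1],[59,-113,-60,0,0,0,1],[59,-113,-60,0,0,0,1],[59,-113,-60,0,0,0,1],[59,-113,-30,0,0,0,1],[59,-113,-12,0,0,0,1],[59,-113,-12,0,0,0,1]]]}}

```text
time_s: 3.75
ee_pos: [0.4297, -0.3766, 0.039]
eef_rot: [-3.139, -0.003, 1.571]
force: [0.5, -0.4, 0.2]
grip_width: 0.0196
grip_force: 15.0
```

```bash
python3 - <<'E'
from h import *
o=ctrl.get_obs();print({k:np.round(o[k],3).tolist() for k in('time_s','qpos','ee_pos','grip_width','force')})
p,d=cams.camera('side');cv2.imwrite('pics/s2.png',np.clip(cv2.resize(p[100:400,100:420],None,fx=2,fy=2)*1.4,0,255).astype(np.uint8))
E
```

```text
{'time_s': 3.75, 'qpos': [-0.784, 0.536, 1.605, 0.0, 1.004, -0.784], 'ee_pos': [0.43, -0.377, 0.039], 'grip_width': 0.02, 'force': [0.462, -0.368, 0.216]}
```

View pics/s2.png

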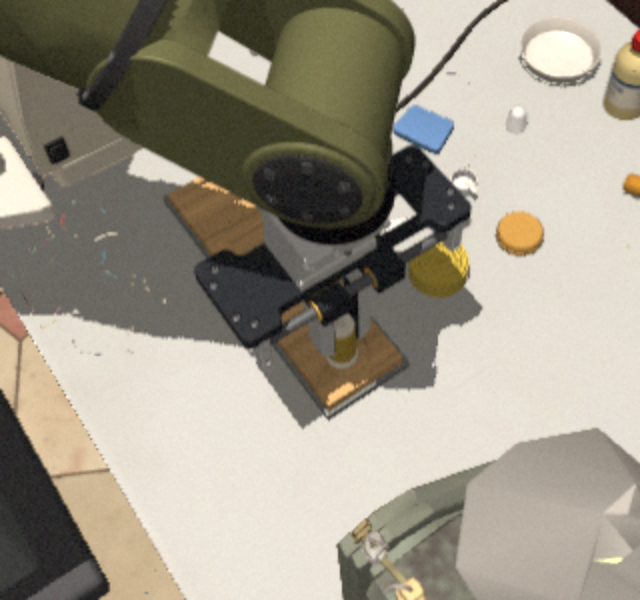

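The spool is upright over the narrow well, held at crop (345,355). I'll lower it, release it and retreat.

>>> {"op": "arm_command", "data": {"plan": [[[0,0,2,0,0,0,1],[0,0,2,0,0,0,1],[0,0,2,0,0,0,0.1],[0,0,2,0,0,0,0.1],[0,0,2,0,0,0,0.1],[0,0,2,0,0,0,0.1],[0,0,-40,0,0,0,0.1],[0,0,-90,0,0,0,-0.3],[0,0,-110,0,0,0,-0.3],[0,0,-110,0,0,0,-0.3]]]}}

```text
time_s: 4.8
ee_pos: [0.4307, -0.378, 0.1549]
eef_rot: [3.138, 0.004, 1.571]
force: [-0.0, -0.2, -0.3]
grip_width: 0.0603
grip_force: 0.0
```

```bash
cat > w.py <<'E'
from h import *
import sys
def pts(n):
    i=cams.camera_info(n);p,d=cams.camera(n)
    vv,uu=np.mgrid[:420,:560]
    c,r=ray(i,np.stack([uu,vv],-1).reshape(-1,2)); P=c+r*d.reshape(-1,1); P[d.reshape(-1)==0]=9
    return i,p,P
def rep(nm,P,x,y,R,z0,z1):
    q=P[(np.hypot(P[:,0]-x,P[:,1]-y)<R)&(P[:,2]>z0)&(P[:,2]<z1)]
    if len(q)<5: return print(nm,len(q))
    (cx,cy),(w,h),a=cv2.minAreaRect((q[:,:2]*1000).astype(np.float32))
    print(nm,len(q),'rect %.1f %.1f  %.1fx%.1f a%.1f'%(cx,cy,w,h,a),'mean',(q.mean(0)*1000).round(1))
E
python3 - <<'E'
from w import *
i,p,P=pts('side')
rep('spool top',P,.43,-.377,.02,.045,.075); rep('flange',P,.43,-.377,.02,.011,.02)
i,p,P=pts('wrist'); rep('spool top',P,.43,-.377,.02,.045,.075)
print(ctrl.get_obs()['ee_pos'])
E
```

```text
spool top 226 rect 430.5 -378.7  22.5x22.1 a84.3 mean [ 430.  -380.5   57. ]
flange 112 rect 430.1 -376.1  30.1x37.6 a54.2 mean [ 424.9 -377.8   14.1]
spool top 772 rect 430.3 -376.7  22.4x22.4 a89.4 mean [ 430.4 -375.5   57.6]
[ 0.42955475 -0.37691158  0.15090312]
```

>>> {"op": "arm_command", "data": {"plan": [[[11,188,50,0,0,0,-0.35],[11,188,50,0,0,0,-0.35],[11,188,50,0,0,0,-0.35],[11,188,50,0,0,0,-0.35],[11,188,90,0,0,0,-0.35],[11,188,125,0,0,0,-0.35],[11,188,144,0,0,0,-0.35],[11,188,144,0,0,0,-0.35],[11,188,144,0,0,0,1],[11,188,144,0,0,0,1],[11,188,144,0,0,0,1],[11,188,144,0,0,0,1]]], "squeeze": 20}}

```text
time_s: 6.1
ee_pos: [0.618, -0.3663, 0.0084]
eef_rot: [3.141, 0.001, 1.571]
force: [-0.3, 0.2, 3.4]
grip_width: 0.0378
grip_force: 20.0
```

>>> {"op": "arm_command", "data": {"plan": [[[0,0,0,0,0,0,1],[0,0,0,0,0,0,1]]]}}

```text
time_s: 6.3
ee_pos: [0.618, -0.3663, 0.0084]
eef_rot: [3.141, 0.001, 1.571]
force: [-1.2, 0.2, 6.5]
grip_width: 0.0377
grip_force: 20.0
```

>>> {"op": "arm_command", "data": {"plan": [[[0,0,-50,0,0,0,1],[0,0,-60,0,0,0,1],[15,-60,-60,0,0,0,1],[50,-110,-60,0,0,0,1],[50,-150,-60,0,0,0,1],[50,-189,-60,0,0,0,1],[50,-189,-60,0,0,0,1],[50,-189,-60,0,0,0,1],[50,-189,-30,0,0,0,1],[50,-189,-11,0,0,0,1],[50,-189,-11,0,0,0,1]]]}}

```text
time_s: 7.4
ee_pos: [0.4289, -0.3155, 0.0164]
eef_rot: [-3.139, -0.002, 1.571]
force: [0.1, 0.2, 1.1]
grip_width: 0.0382
grip_force: 20.0
```

```bash
python3 - <<'E'
from w import *
i,p,P=pts('side');cv2.imwrite('pics/s3.png',np.clip(cv2.resize(p[180:310,160:360],None,fx=3,fy=3)*1.6,0,255).astype(np.uint8))
print(ctrl.get_obs()['ee_pos'],ctrl.get_obs()['force'])
E
```

```text
[ 0.42936231 -0.31594029  0.01788336] [-1.07682219 -0.42435717 -0.4870144 ]
```

View pics/s3.png

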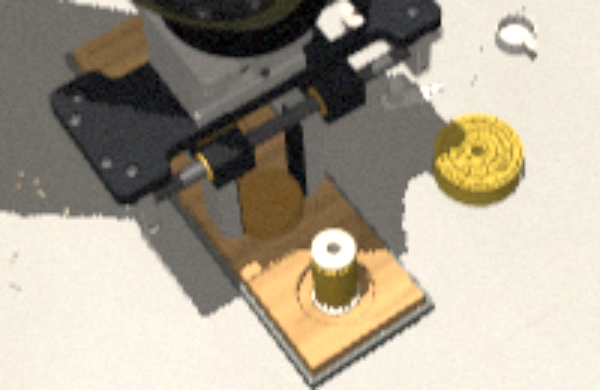

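The spool stands seated in its well at crop (335,285). The wax is held over the wide well at crop (272,205). Release it, then look at the case from close up.

>>> {"op": "arm_command", "data": {"plan": [[[0,0,0,0,0,0,0],[0,0,0,0,0,0,-0.1],[0,0,0,0,0,0,-0.1],[0,0,0,0,0,0,-0.1],[0,0,-40,0,0,0,-0.1],[0,0,-90,0,0,0,-0.1],[-20,60,-130,0,0,0,-0.1],[-44,182,-130,0,0,0,-0.1],[-44,182,-130,0,0,0,-0.1],[-44,182,-130,0,0,0,-0.1],[-44,182,-130,0,0,0,-0.1],[-44,182,-130,0,0,0,-0.1]]]}}

```text
time_s: 8.65
ee_pos: [0.6108, -0.3598, 0.1473]
eef_rot: [-3.14, -0.001, 1.571]
force: [-0.7, 0.5, 0.0]
grip_width: 0.0518
grip_force: 0.0
```

```bash
python3 - <<'E'
from w import *
i,p,P=pts('wrist')
i,p,P=pts('wrist')
print(ctrl.get_obs()['ee_pos'],ctrl.get_obs()['eef_rot'])
A=top(i,p,.57,.66,-.34,-.18,.010,.00025);A=np.clip(A*1.6,0,255).astype(np.uint8)
A=cv2.resize(A,None,fx=.9,fy=.9)
B=cv2.resize(p,None,fx=.8,fy=.8)[:330]
cv2.imwrite('pics/case.png',A);print(A.shape)
rep('case',P,.611,-.2975,.022,.006,.02)
rep('chalk',P,.62,-.228,.04,.005,.016)
rep('wax',P,.429,-.316,.022,.018,.03)
i2,p2,Q=pts('side');rep('wax side',Q,.429,-.316,.022,.018,.03)
# chalk colour mask on plane z=8mm
H=cv2.cvtColor(p,cv2.COLOR_BGR2HSV);m=cv2.inRange(H,(95,90,30),(130,255,255))
cs=max(cv2.findContours(m,0,1)[0],key=cv2.contourArea)
w=plane(i,cs.reshape(-1,2),.008)[:,:2]*1000
print('chalk mask',cv2.minAreaRect(w.astype(np.float32)))
E
```

```text
[ 0.60985002 -0.35996652  0.14858988] [-3.14114611e+00 -2.52228068e-04  1.57048250e+00]
(577, 325, 3)
case 220 rect 610.9 -298.2  26.1x22.2 a58.7 mean [ 612.3 -302.1   12.5]
chalk 2943 rect 619.3 -221.5  37.4x60.6 a22.4 mean [ 620.6 -226.9    8.6]
wax 1738 rect 429.5 -315.8  38.6x38.3 a53.1 mean [ 430.7 -315.3   22. ]
wax side 420 rect 429.8 -318.6  37.3x36.9 a57.5 mean [ 429.2 -319.2   22.6]
chalk mask ((621.027587890625, -226.8354034423828), (36.436092376708984, 47.51110076904297), 23.496726989746094)
```

View pics/case.png

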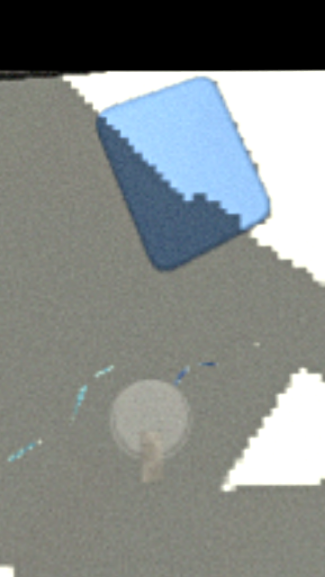

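The chalk is at crop (183,173), yaw about 23.5°. The case cup is at (150,416) with its latch straight down the crop, so its yaw is about 0. The wax top reads 22 mm, so it's seated. Now grasp the case.

>>> {"op": "arm_command", "data": {"plan": [[[64,2,60,0,0,0,-0.1],[64,2,60,0,0,0,-0.1],[64,2,100,0,0,0,-0.1],[64,2,130,0,0,0,-0.1],[64,2,143,0,0,0,-0.1],[64,2,143,0,0,0,-0.1],[64,2,143,0,0,0,1],[64,2,143,0,0,0,1],[64,2,143,0,0,0,1],[64,2,143,0,0,0,1],[64,2,143,0,0,0,1],[64,2,143,0,0,0,1]]], "squeeze": 15}}

```text
time_s: 10.0
ee_pos: [0.6131, -0.2963, 0.0062]
eef_rot: [3.141, 0.001, 1.571]
force: [-0.9, -0.1, 4.5]
grip_width: 0.021
grip_force: 15.1
```

>>> {"op": "arm_command", "data": {"plan": [[[0,0,-50,0,0,0,1],[0,0,-70,0,0,0,1],[0,-50,-70,0,0,0,1],[20,-100,-70,0,0,0,1],[45,-150,-70,0,0,0,1],[45,-185,-70,0,0,0,1],[45,-185,-70,0,0,0,1],[45,-185,-70,0,0,0,1],[45,-185,-35,0,0,0,1],[45,-185,-12,0,0,0,1],[45,-185,-12,0,0,0,1],[45,-185,-12,0,0,0,1]]]}}

```text
time_s: 11.2
ee_pos: [0.4286, -0.2513, 0.0178]
eef_rot: [-3.142, -0.0, 1.571]
force: [0.0, -0.1, -0.0]
grip_width: 0.0213
grip_force: 15.0
```

```bash
python3 - <<'E'
from w import *
i,p,P=pts('side');cv2.imwrite('pics/s4.png',np.clip(cv2.resize(p[100:300,100:350],None,fx=3,fy=3)*1.6,0,255).astype(np.uint8))
o=ctrl.get_obs();print({k:np.round(o[k],4).tolist() for k in('time_s','qpos','ee_pos','eef_rot','grip_width','force')})
E
```

```text
{'time_s': 11.25, 'qpos': [-0.6042, 0.4315, 1.8328, 0.0, 0.8761, -0.6045], 'ee_pos': [0.4288, -0.2515, 0.0184], 'eef_rot': [3.1406, 0.0007, 1.571], 'grip_width': 0.0216, 'force': [0.8126, -0.536, -0.2989]}
```

View pics/s4.png

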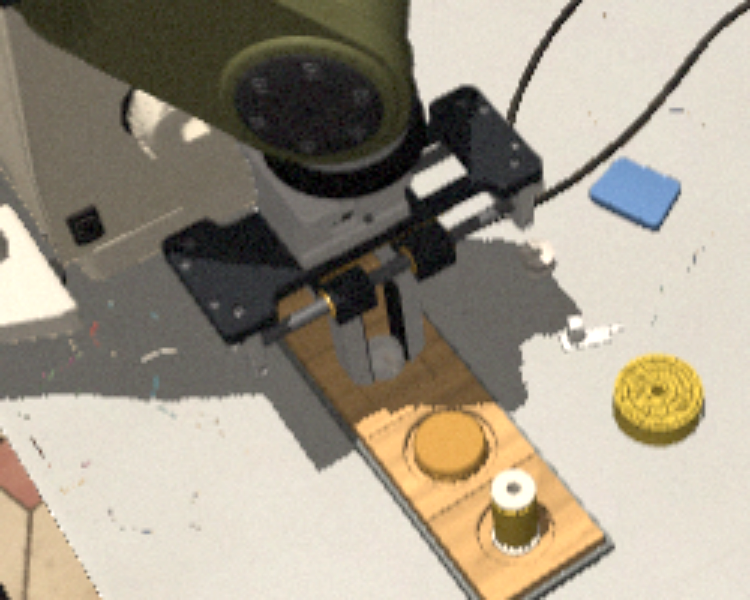

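The case is held over the square pocket at crop (385,355). I'll release it and check the wrist geometry, which matters for the chalk placement near the machine.

```bash
python3 - <<'E'
from w import *
i,p,P=pts('side');Q=P.reshape(420,560,3)
for u,v in [(203,133),(180,133),(225,133),(203,110),(203,153),(203,165),(170,110),(140,110),(210,185),(157,195),(262,137)]: print((u,v),Q[v,u].round(3))
D=[(.3,1.522,.5495,.205),(.413,1.201,.6156,.279),(.536,1.605,.5716,.039),(.4315,1.8328,.4971,.0184)]
A=[];b=[]
for q2,q3,r,z in D:
    s=q2+q3; A+=[[np.sin(q2),np.sin(s),np.cos(s),0,],[np.cos(q2),np.cos(s),-np.sin(s),1]]; b+=[r,z]
x,res,*_=np.linalg.lstsq(np.array(A),np.array(b),rcond=None);print('L2 L3 e H',x,res)
E
```

```text
(203, 133) [ 0.396 -0.302  0.294]
(180, 133) [ 0.374 -0.287  0.294]
(225, 133) [ 0.417 -0.317  0.294]
(203, 110) [ 0.402 -0.3    0.325]
(203, 153) [ 0.393 -0.295  0.254]
(203, 165) [ 0.398 -0.275  0.207]
(170, 110) [ 0.371 -0.282  0.329]
(140, 110) [ 0.344 -0.262  0.328]
(210, 185) [ 0.402 -0.275  0.16 ]
(157, 195) [ 0.361 -0.125  0.   ]
(262, 137) [ 0.511 -0.243  0.16 ]
L2 L3 e H [ 0.42308305  0.44787634  0.03874147 -0.0502444 ] [9.12621912e-07]
```

>>> {"op": "arm_command", "data": {"plan": [[[0,0,2,0,0,0,1],[0,0,2,0,0,0,0.3],[0,0,2,0,0,0,0.3],[0,0,2,0,0,0,0.3],[0,0,2,0,0,0,0.3],[0,0,-40,0,0,0,0.3],[0,0,-90,0,0,0,0.2],[0,0,-130,0,0,0,0.1],[0,0,-130,0,0,0,0.1]]]}}

```text
time_s: 12.2
ee_pos: [0.4296, -0.2523, 0.1527]
eef_rot: [3.134, 0.005, 1.571]
force: [0.9, 0.0, 0.1]
grip_width: 0.0422
grip_force: 0.0
```

```bash
python3 - <<'E'
from w import *
i,p,P=pts('wrist')
rep('case',P,.4285,-.254,.022,.017,.03);rep('caselow',P,.4285,-.254,.03,.0165,.04)
i,p,P=pts('side');rep('case',P,.4285,-.254,.022,.017,.03)
o=ctrl.get_obs();print({k:np.round(o[k],4).tolist() for k in('time_s','qpos','ee_pos','eef_rot','grip_width','force')})
E
```

```text
case 227 rect 426.9 -253.9  26.4x22.2 a61.2 mean [ 428.  -256.5   21.3]
caselow 322 rect 428.2 -253.3  58.4x55.0 a63.5 mean [ 427.7 -255.3   20. ]
case 94 rect 429.6 -250.6  34.5x37.8 a53.7 mean [ 428.5 -254.2   20.6]
{'time_s': 12.3, 'qpos': [-0.6046, 0.2377, 1.7413, -0.0, 1.1615, -0.6046], 'ee_pos': [0.4278, -0.2511, 0.1477], 'eef_rot': [3.1406, 0.0007, 1.5708], 'grip_width': 0.0424, 'force': [0.9567, -0.0804, -0.2352]}
```

The case top reads 21 mm, so it's seated. Next is picking the chalk, closing across its 38 mm side at tool yaw about 1.98. I'll also check the IK for a tilted placement that keeps the gripper clear of the handwheel.

>>> {"op": "arm_command", "data": {"plan": [[[24,193,40,0,0,-0.41,-0.3],[24,193,40,0,0,-0.41,-0.3],[24,193,40,0,0,-0.41,-0.3],[24,193,60,0,0,-0.41,-0.3],[24,193,95,0,0,-0.41,-0.3],[24,193,130,0,0,-0.41,-0.3],[24,193,145,0,0,-0.41,-0.3],[24,193,145,0,0,-0.41,-0.3],[24,193,145,0,0,-0.41,1],[24,193,145,0,0,-0.41,1],[24,193,145,0,0,-0.41,1],[24,193,145,0,0,-0.41,1]]], "squeeze": 15}}

```text
time_s: 13.5
ee_pos: [0.6206, -0.2271, 0.0023]
eef_rot: [-3.141, -0.0, 1.981]
force: [0.3, -0.4, 0.0]
grip_width: 0.0364
grip_force: 15.0
```

```bash
cat > ik.py <<'E'
import numpy as np
from scipy.spatial.transform import Rotation as R
from scipy.optimize import least_squares
L2,L3,e,H,LT=.4231,.4479,.0387,-.0502,.28
def fk(q):
    s=q[1]+q[2];r=L2*np.sin(q[1])+L3*np.sin(s)+e*np.cos(s);z=H+LT+L2*np.cos(q[1])+L3*np.cos(s)-e*np.sin(s)
    o=R.from_euler('ZYZYZ',[q[0],s,q[3],q[4],q[5]+np.pi/2])
    return np.array([r*np.cos(q[0]),r*np.sin(q[0]),z])+LT*o.as_matrix()[:,2],o
def ik(p,o,q0):
    f=lambda q:np.r_[fk(q)[0]-p,(fk(q)[1]*o.inv()).as_rotvec()*.3]
    return least_squares(f,q0)
E
python3 - <<'E'
from ik import *
from station import ctrl
o=ctrl.get_obs();print({k:np.round(o[k],4).tolist() for k in('time_s','qpos','ee_pos','eef_rot','grip_width','grip_force','force')})
for yaw in (np.pi,0):
  for tilt in (0,.2,.436):
    T=R.from_euler('x',tilt)*R.from_euler('xyz',[np.pi,0,yaw])
    for p in ([.52,-.3,.2],[.43,-.195,.12],[.43,-.195,.03]):
        s=ik(np.array(p),T,[-.5,.45,1.7,0,1,-2 if yaw else 1]);print(round(yaw,2),tilt,p,s.x.round(2),s.cost)
E
```

```text
{'time_s': 13.5, 'qpos': [-0.4062, 0.7564, 1.3314, -0.0, 1.054, -0.8161], 'ee_pos': [0.6206, -0.2271, 0.0023], 'eef_rot': [-3.1415, -0.0001, 1.9807], 'grip_width': 0.0364, 'grip_force': 14.9874, 'force': [0.3342, -0.4342, 0.0399]}Traceback (most recent call last):
  File "<stdin>", line 8, in <module>
  File "ik.py", line 11, in ik
    return least_squares(f,q0)
    return func(*args, **kwargs)
    vector_fun = VectorFunction(
        fun_wrapped,
    ...<6 lines>...
        workers=workers
    )
    self._update_fun()
    ~~~~~~~~~~~~~~~~^^
    self.f = self.fun_wrapped(xp_copy(self.x))
             ~~~~~~~~~~~~~~~~^^^^^^^^^^^^^^^^^
    return np.atleast_1d(self.fun(x))
                         ~~~~~~~~^^^
    return self.f(x, *self.args, **self.kwargs)
           ~~~~~~^^^^^^^^^^^^^^^^^^^^^^^^^^^^^^
  File "ik.py", line 10, in <lambda>
    f=lambda q:np.r_[fk(q)[0]-p,(fk(q)[1]*o.inv()).as_rotvec()*.3]
                     ~~^^^
  File "ik.py", line 7, in fk
    o=R.from_euler('ZYZYZ',[q[0],s,q[3],q[4],q[5]+np.pi/2])
  File "scipy/spatial/transform/_rotation.pyx", line 1413, in scipy.spatial.transform._rotation.Rotation.from_euler
ValueError: Expected axis specification to be a non-empty string of upto 3 characters, got ZYZYZ
```

```bash
sed -i "s/o=R.from_euler('ZYZYZ',.*/o=R.from_euler('ZYZ',[q[0],s,q[3]])*R.from_euler('YZ',[q[4],q[5]+np.pi\/2])/" ik.py
python3 - <<'E'
from ik import *
from station import ctrl
o=ctrl.get_obs();p0=np.array(o['ee_pos']);r0=R.from_euler('xyz',o['eef_rot'])
a,b=fk(o['qpos']);print('fk check',a-p0,(b*r0.inv()).as_rotvec())
for yaw in (np.pi,0):
  for tilt in (0,.436):
    T=R.from_euler('x',tilt)*R.from_euler('xyz',[np.pi,0,yaw])
    for p in ([.52,-.31,.18],[.428,-.195,.12],[.428,-.195,.033]):
        s=ik(np.array(p),T,[-.5,.45,1.7,0,1,-2 if yaw else 1])
        print(round(yaw,2),tilt,p,s.x.round(2),round(s.cost,5),'shift',(r0.inv().apply(np.array(p)-p0)*1000).round(),'rv',(r0.inv()*T).as_rotvec().round(3))
E
```

```text
fk check [-0.01383888 -0.03388982  0.00014969] [-9.69683318e-17  1.83680789e-16 -3.33053737e-16]
3.14 0 [0.52, -0.31, 0.18] [-0.54  0.45  1.38  0.    1.31 -2.11] 0.0 shift [ -36. -125. -178.] rv [-0.    -0.    -1.161]
3.14 0 [0.428, -0.195, 0.12] [-0.43  0.22  1.84  0.    1.09 -2.  ] 0.0 shift [ 106. -164. -118.] rv [-0.    -0.    -1.161]
3.14 0 [0.428, -0.195, 0.033] [-0.43  0.36  1.9   0.    0.89 -2.  ] 0.0 shift [ 106. -164.  -31.] rv [-0.    -0.    -1.161]
3.14 0.436 [0.52, -0.31, 0.18] [-0.69  0.62  1.18  0.33  1.63 -2.29] 0.0 shift [ -36. -125. -178.] rv [-0.386  0.253 -1.142]
3.14 0.436 [0.428, -0.195, 0.12] [-0.63  0.38  1.69  0.36  1.35 -2.33] 0.0 shift [ 106. -164. -118.] rv [-0.386  0.253 -1.142]
3.14 0.436 [0.428, -0.195, 0.033] [-0.63  0.51  1.74  0.38  1.18 -2.4 ] 0.0 shift [ 106. -164.  -31.] rv [-0.386  0.253 -1.142]
0 0 [0.52, -0.31, 0.18] [-0.54  0.45  1.38 -0.    1.31  1.03] 0.0 shift [ -36. -125. -178.] rv [-0.     0.     1.981]
0 0 [0.428, -0.195, 0.12] [-0.43  0.22  1.84  0.    1.09  1.14] 0.0 shift [ 106. -164. -118.] rv [-0.     0.     1.981]
0 0 [0.428, -0.195, 0.033] [-0.43  0.36  1.9   0.    0.89  1.14] 0.0 shift [ 106. -164.  -31.] rv [-0.     0.     1.981]
0 0.436 [0.52, -0.31, 0.18] [-0.69  0.62  1.18  0.33  1.63  0.85] 0.0 shift [ -36. -125. -178.] rv [0.282 0.431 1.944]
0 0.436 [0.428, -0.195, 0.12] [-0.63  0.38  1.69  0.36  1.35  0.81] 0.0 shift [ 106. -164. -118.] rv [0.282 0.431 1.944]
0 0.436 [0.428, -0.195, 0.033] [-0.63  0.51  1.74  0.38  1.18  0.74] 0.0 shift [ 106. -164.  -31.] rv [0.282 0.431 1.944]
```

Grip is 36 mm. The yaw 0 solution leaves plenty of joint range. I'll lift, then turn and tilt 25° in open space.

>>> {"op": "arm_command", "data": {"plan": [[[0,0,-50,0,0,0,1],[0,0,-100,0,0,0,1],[-18,-62,-150,0.04,0.06,0.28,1],[-36,-125,-178,0.282,0.431,1.944,1],[-36,-125,-178,0.282,0.431,1.944,1],[-36,-125,-178,0.282,0.431,1.944,1],[-36,-125,-178,0.282,0.431,1.944,1],[-36,-125,-178,0.282,0.431,1.944,1],[-36,-125,-178,0.282,0.431,1.944,1],[-36,-125,-178,0.282,0.431,1.944,1],[-36,-125,-178,0.282,0.431,1.944,1],[-36,-125,-178,0.282,0.431,1.944,1]]]}}

```text
time_s: 14.7
ee_pos: [0.5205, -0.3099, 0.1803]
eef_rot: [-2.8, -0.087, 0.493]
force: [0.1, 0.2, 0.8]
grip_width: 0.0363
grip_force: 15.0
```

```bash
cat > rel.py <<'E'
import sys
from ik import *
from station import ctrl
def rel(pts,tilt=.436,yaw=0):
    o=ctrl.get_obs();print({k:np.round(o[k],4).tolist() for k in('time_s','qpos','ee_pos','eef_rot','grip_width','force')})
    p0=np.array(o['ee_pos']);r0=R.from_euler('xyz',o['eef_rot'])
    T=R.from_euler('x',tilt)*R.from_euler('xyz',[np.pi,0,yaw])
    for p in pts: print(p,(r0.inv().apply(np.array(p)-p0)*1000).round(1),(r0.inv()*T).as_rotvec().round(3))
E
python3 -c "
from rel import *
rel([[.52,-.31,.18],[.428,-.215,.14],[.428,-.195,.12],[.428,-.195,.06],[.428,-.195,.033]])"
```

```text
{'time_s': 14.7, 'qpos': [-0.6885, 0.6161, 1.1641, 0.2046, 1.6487, 0.3602], 'ee_pos': [0.5205, -0.3099, 0.1803], 'eef_rot': [-2.7999, -0.0867, 0.4935], 'grip_width': 0.0363, 'force': [0.0512, 0.2418, 0.7793]}
[0.52, -0.31, 0.18] [-0.5 -0.   0.3] [0.071 0.108 0.489]
[0.428, -0.215, 0.14] [ -39.8 -107.6   77.5] [0.071 0.108 0.489]
[0.428, -0.195, 0.12] [ -32.1 -117.3  103. ] [0.071 0.108 0.489]
[0.428, -0.195, 0.06] [-37.3 -97.2 159.3] [0.071 0.108 0.489]
[0.428, -0.195, 0.033] [-39.7 -88.2 184.6] [0.071 0.108 0.489]
```

>>> {"op": "arm_command", "data": {"plan": [[[0,0,0,0.071,0.108,0.489,1],[0,0,0,0.071,0.108,0.489,1],[0,0,0,0.071,0.108,0.489,1],[-20,-54,39,0.071,0.108,0.489,1],[-40,-108,78,0.071,0.108,0.489,1],[-40,-108,78,0.071,0.108,0.489,1],[-32,-117,103,0.071,0.108,0.489,1],[-32,-117,103,0.071,0.108,0.489,1],[-32,-117,103,0.071,0.108,0.489,1],[-37,-97,159,0.071,0.108,0.489,1],[-37,-97,159,0.071,0.108,0.489,1],[-37,-97,159,0.071,0.108,0.489,1]]]}}

```text
time_s: 15.9
ee_pos: [0.4278, -0.1961, 0.0597]
eef_rot: [-2.705, 0.001, 0.005]
force: [0.2, 0.1, -0.5]
grip_width: 0.0361
grip_force: 15.0
```

```bash
python3 - <<'E'
from rel import *
rel([[.428,-.195,.06],[.428,-.195,.033]])
from w import *
p,d=cams.camera('side');cv2.imwrite('pics/s5.png',np.clip(cv2.resize(p[80:280,120:370],None,fx=3,fy=3)*1.8,0,255).astype(np.uint8))
E
```

```text
{'time_s': 15.9, 'qpos': [-0.6963, 0.4635, 1.7345, 0.3463, 1.2552, 0.709], 'ee_pos': [0.4278, -0.1961, 0.0597], 'eef_rot': [-2.7049, 0.0007, 0.0053], 'grip_width': 0.0361, 'force': [0.1582, 0.0815, -0.4771]}
[0.428, -0.195, 0.06] [ 0.2 -1.1  0.2] [-0.001  0.003  0.004]
[0.428, -0.195, 0.033] [ 0.3 10.3 24.6] [-0.001  0.003  0.004]
```

View pics/s5.png

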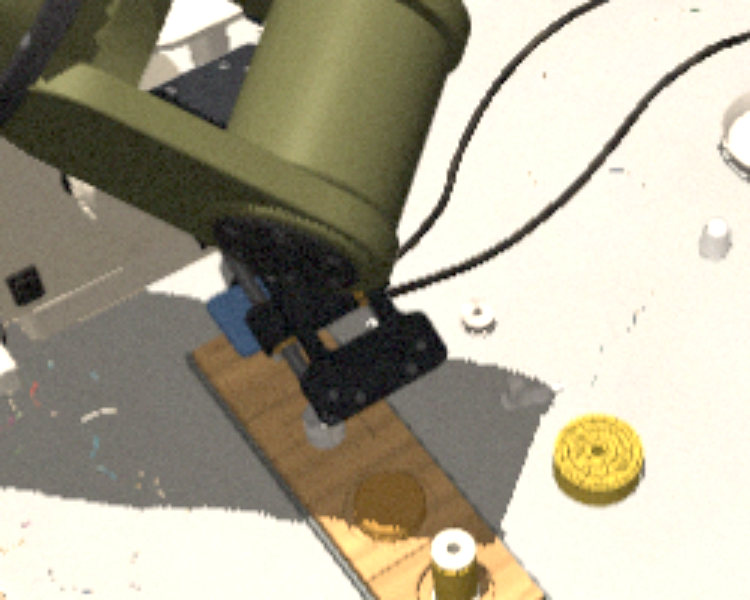

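The chalk is held tilted over the oblong cell at crop (238,318), with no contact. I'll check the alignment with the wrist camera.

```bash
python3 - <<'E'
from w import *
i,p,P=pts('wrist')
cv2.imwrite('pics/w5.png',np.clip(p*1.8,0,255).astype(np.uint8))
H=cv2.cvtColor(p,cv2.COLOR_BGR2HSV).reshape(-1,3)
m=(H[:,0]>95)&(H[:,0]<130)&(H[:,1]>90)&(np.hypot(P[:,0]-.43,P[:,1]+.195)<.045)&(P[:,2]>.03)
q=P[m]*1000;print(len(q),q.min(0).round(),q.max(0).round(),q.mean(0).round())
E
```

```text
6084 [ 403. -236.   56.] [ 462. -180.  188.] [ 430. -198.   70.]
```

View pics/w5.png

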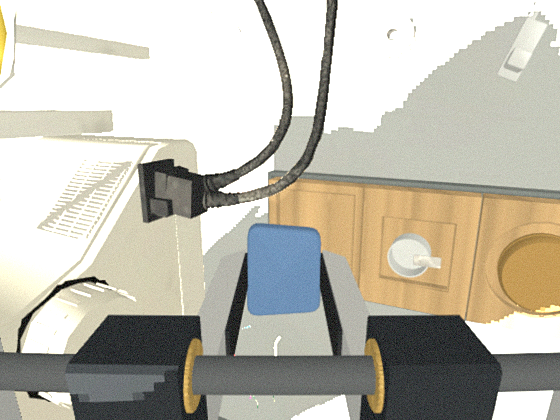

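The chalk at (284,268) is clear of the plug at (180,190) and the cable. I'll shift it slightly towards -x and lower it.

>>> {"op": "arm_command", "data": {"plan": [[[-3,0,0,0,0,0,1],[-3,4,9,0,0,0,1],[-3,8,18,0,0,0,1],[-3,11,24,0,0,0,1],[-3,11,24,0,0,0,1],[-3,11,24,0,0,0,1]]]}}

```text
time_s: 16.6
ee_pos: [0.425, -0.1956, 0.0335]
eef_rot: [-2.706, -0.001, 0.006]
force: [0.7, 0.0, 1.2]
grip_width: 0.0358
grip_force: 15.0
```

```bash
python3 - <<'E'
from rel import *
rel([[.425,-.196,.032],[.425,-.200,.08]])
from w import *
i,p,P=pts('wrist')
H=cv2.cvtColor(p,cv2.COLOR_BGR2HSV);m=cv2.inRange(H,(95,90,20),(130,255,255))
cs=max(cv2.findContours(m,0,1)[0],key=cv2.contourArea).reshape(-1,2)
Q=P.reshape(420,560,3)[m>0];Q=Q[(Q[:,2]<.08)&(Q[:,2]>.01)]*1000
print(np.percentile(Q,[2,50,98],axis=0).round(1))
E
```

```text
{'time_s': 16.6, 'qpos': [-0.699, 0.5011, 1.7531, 0.3523, 1.2012, 0.6853], 'ee_pos': [0.425, -0.1956, 0.0335], 'eef_rot': [-2.7063, -0.0009, 0.0057], 'grip_width': 0.0358, 'force': [0.7344, 0.0434, 1.1536]}
[0.425, -0.196, 0.032] [0.  1.  1.3] [0.001 0.002 0.006]
[0.425, -0.2, 0.08] [  0.  -15.6 -44. ] [0.001 0.002 0.006]
[[ 402.4 -212.7   31.8]
 [ 425.9 -196.6   39.6]
 [ 447.2 -181.3   46.7]]
```

>>> {"op": "arm_command", "data": {"plan": [[[0,1,2,0,0,0,1],[0,2,4,0,0,0,1],[0,2,4,0,0,0,1]]]}}

```text
time_s: 16.95
ee_pos: [0.4249, -0.1958, 0.029]
eef_rot: [-2.707, -0.001, 0.006]
force: [0.4, -0.1, -0.3]
grip_width: 0.0361
grip_force: 15.0
```

>>> {"op": "arm_command", "data": {"plan": [[[0,1,2,0,0,0,1],[0,1,3,0,0,0,1],[0,1,3,0,0,0,1]]]}}

```text
time_s: 17.25
ee_pos: [0.4249, -0.1954, 0.0259]
eef_rot: [-2.707, -0.001, 0.006]
force: [0.1, 0.1, -1.0]
grip_width: 0.0362
grip_force: 15.0
```

>>> {"op": "arm_command", "data": {"plan": [[[0,1,2,0,0,0,1],[0,1,3,0,0,0,1],[0,1,3,0,0,0,1]]]}}

```text
time_s: 17.55
ee_pos: [0.4249, -0.195, 0.0228]
eef_rot: [-2.706, -0.001, 0.006]
force: [1.1, -0.0, 0.1]
grip_width: 0.0362
grip_force: 15.0
```

>>> {"op": "arm_command", "data": {"plan": [[[0,0,0,0,0,0,0.15],[0,0,0,0,0,0,0.08],[0,0,0,0,0,0,0.05],[0,0,0,0,0,0,0.05],[0,0,0,0,0,0,0.05]]]}}

```text
time_s: 18.05
ee_pos: [0.425, -0.1933, 0.0237]
eef_rot: [-2.703, -0.001, 0.006]
force: [-0.4, 13.2, 11.1]
grip_width: 0.0445
grip_force: 7.5
```

```bash
python3 - <<'E'
from rel import *
rel([])
from w import *
i,p,P=pts('wrist')
H=cv2.cvtColor(p,cv2.COLOR_BGR2HSV);m=cv2.inRange(H,(95,90,20),(130,255,255))
Q=P.reshape(420,560,3)[m>0];Q=Q[(Q[:,2]<.08)&(Q[:,2]>.005)]*1000
print(np.percentile(Q,[2,50,98],axis=0).round(1))
E
```

```text
{'time_s': 18.05, 'qpos': [-0.6968, 0.5177, 1.7581, 0.3582, 1.1835, 0.6777], 'ee_pos': [0.425, -0.1933, 0.0237], 'eef_rot': [-2.7026, -0.0007, 0.0063], 'grip_width': 0.0445, 'force': [-0.4342, 13.2143, 11.0751]}
[[ 402.7 -210.5   13.5]
 [ 426.2 -193.8   17.5]
 [ 447.3 -175.3   18.8]]
```

>>> {"op": "arm_command", "data": {"plan": [[[0,0,-20,0,0,0,0.05],[0,0,-60,0,0,0,0.05],[0,0,-100,0,0,0,0.05],[0,0,-100,0,0,0,0.05],[0,0,-100,0,0,0,0.05]]]}}

```text
time_s: 18.6
ee_pos: [0.4251, -0.2374, 0.1138]
eef_rot: [-2.707, -0.002, 0.005]
force: [-0.1, -0.1, -1.0]
grip_width: 0.0446
grip_force: 0.0
```

```bash
python3 - <<'E'
from rel import *
rel([])
from w import *
i,p,P=pts('wrist')
H=cv2.cvtColor(p,cv2.COLOR_BGR2HSV);m=cv2.inRange(H,(95,90,20),(130,255,255))
Q=P.reshape(420,560,3)[m>0];Q=Q[(Q[:,2]<.08)&(Q[:,2]>.005)]*1000
print(np.percentile(Q,[2,50,98],axis=0).round(1)); print('plane',np.linalg.lstsq(np.c_[Q[:,:2],np.ones(len(Q))],Q[:,2],rcond=None)[0])
rep('case',P,.4285,-.254,.022,.017,.03);rep('wax',P,.43,-.316,.022,.018,.03);rep('spool',P,.43,-.377,.02,.045,.07)
cv2.imwrite('pics/w6.png',np.clip(p*1.6,0,255).astype(np.uint8))
E
```

```text
{'time_s': 18.6, 'qpos': [-0.7568, 0.4269, 1.6375, 0.3156, 1.3946, 0.7025], 'ee_pos': [0.4251, -0.2374, 0.1138], 'eef_rot': [-2.7075, -0.002, 0.0052], 'grip_width': 0.0446, 'force': [-0.0652, -0.1009, -1.0258]}
[[ 402.7 -210.4   15. ]
 [ 425.2 -193.3   17.6]
 [ 446.9 -175.4   18.9]]
plane [5.85922455e-03 4.48600537e-02 2.37130967e+01]
case 363 rect 426.4 -254.3  26.7x22.7 a59.7 mean [ 427.6 -256.5   21. ]
wax 2908 rect 429.2 -316.1  38.5x38.1 a48.5 mean [ 430.2 -316.4   22. ]
spool 191 rect 430.1 -366.4  13.2x2.7 a2.0 mean [ 430.7 -366.2   51.7]
```

View pics/w6.png

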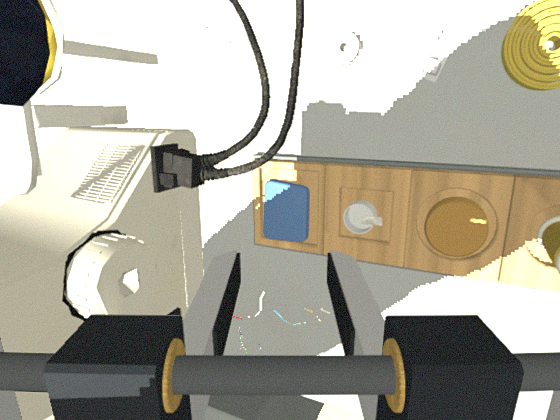

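The chalk lies in the oblong pocket at (287,210), the case is at (361,216) and the wax at (460,226). I'll retreat and verify it's level.

>>> {"op": "arm_command", "data": {"plan": [[[0,0,-50,0,0,0,0.05],[0,0,-100,0,0,0,0.05],[60,0,-150,0,0,0,0.05],[110,0,-150,0,0,0,0.05],[140,0,-150,0,0,0,0.05],[140,0,-150,0,0,0,0.05]]]}}

```text
time_s: 19.25
ee_pos: [0.569, -0.2982, 0.2465]
eef_rot: [-2.704, 0.001, 0.009]
force: [-0.0, 0.4, -0.4]
grip_width: 0.0446
grip_force: 0.0
```

```bash
python3 - <<'E'
from rel import *
rel([])
from w import *
for n in ('side','wrist'):
    i,p,P=pts(n)
    H=cv2.cvtColor(p,cv2.COLOR_BGR2HSV);m=cv2.inRange(H,(95,90,20),(130,255,255));m=cv2.erode(m,np.ones((3,3)))
    def fit(nm,Q):
        if len(Q)<20: return print(n,nm,len(Q))
        print(n,nm,len(Q),Q.mean(0).round(1),'slope',np.linalg.lstsq(np.c_[Q[:,:2],np.ones(len(Q))],Q[:,2],rcond=None)[0][:2].round(3))
    Q=P.reshape(420,560,3)[m>0]*1000;fit('chalk',Q[(abs(Q[:,0]-425)<35)&(abs(Q[:,1]+195)<35)])
    Q=P*1000
    for nm,x,y,r,z in [('wax',430,-316,17,22),('case',428,-254,14,21),('spool',430,-377,10,58),('tape',541,-354,22,20),('bobbin',544,-233,9,11)]:
        fit(nm,Q[(np.hypot(Q[:,0]-x,Q[:,1]-y)<r)&(abs(Q[:,2]-z)<4)])
    cv2.imwrite(f'pics/f_{n}.png',np.clip(p*1.6,0,255).astype(np.uint8))
E
```

```text
{'time_s': 19.25, 'qpos': [-0.6786, 0.6553, 0.9715, 0.3416, 1.791, 0.9122], 'ee_pos': [0.569, -0.2982, 0.2465], 'eef_rot': [-2.7041, 0.001, 0.0088], 'grip_width': 0.0446, 'force': [-0.0178, 0.4339, -0.3686]}
side chalk 333 [ 422.5 -197.4   18.5] slope [ 0.002 -0.002]
side wax 303 [ 430.  -316.2   22.8] slope [ 0.016 -0.01 ]
side case 78 [ 428.9 -255.1   21.2] slope [ 0.024 -0.112]
side spool 110 [ 430.3 -376.8   59.5] slope [0.028 0.013]
side tape 450 [ 541.  -354.    19.8] slope [-0.003 -0.004]
side bobbin 65 [ 543.5 -233.3   11.4] slope [ 0.04  -0.001]
wrist chalk 559 [ 424.7 -193.3   17.5] slope [0.005 0.004]
wrist wax 405 [ 434.2 -319.3   22.1] slope [0.006 0.008]
wrist case 49 [ 424.5 -247.2   19.5] slope [ 0.034 -0.036]
wrist spool 0
wrist tape 1407 [ 541.1 -354.3   19.1] slope [ 0.002 -0.001]
wrist bobbin 165 [ 543.9 -232.9   10.5] slope [0.027 0.004]
```

View pics/f_side.png

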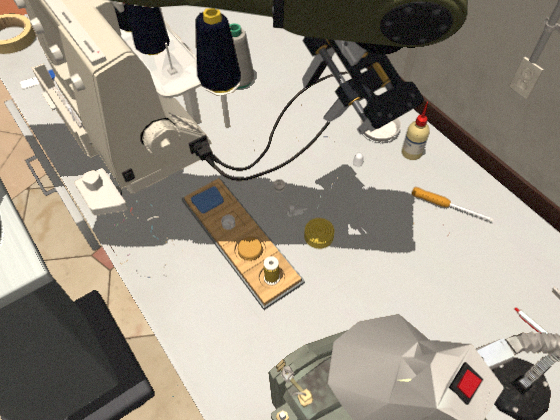

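The final side view shows all four items seated level: chalk (208,199), case (229,222), wax (250,249) and spool (271,268). The tape at (320,233) and the bobbin at (279,185) haven't moved. Handing in.

```bash
python3 -c "
from station import ctrl
print(ctrl.hand_in())"
```

```text
the job is handed in; nothing more can be done
None
```

The caddy is stocked in the order asked: spool, wax, bobbin case and chalk each sit fully down in their own well or pocket, the tape roll and loose bobbin are where they were, and I handed the job in at about 19 s with no verdict shown.

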